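# Set the pipe cutter's length stop and feed the pipe up to it

## Robot

A 6-joint arm with a two-finger parallel gripper is mounted at the origin on the work surface. World frame = base frame: x ahead of the robot, y to its left, z up, the work surface at z = 0. Lengths are in mm, angles in rad, forces in N, time in s.
With the tool pointing down it reaches from about 400 to 925 mm from the base axis. Payload 12.5 kg.
Tool frame: the origin (TCP) lies where the fingers leave the gripper's body, on its centre line; the fingertips stand 78 mm ahead of it and the grasp point (between the pads) lies 59 mm ahead of it (env.tip_extent is the distance from the TCP to the fingertips, in mm); z points along the fingers, y is the direction in which the jaws open and shut (so a half turn about z gives the same grasp; the last joint's range is limited). The gripper opens to 95 mm and grips with 3 to 60 N. Pads are 20 mm wide; open, the fingers measure 119 mm over their backs; the gripper's body (75 mm by 180 mm) begins 59 mm behind the grasp point.
Start: joints at [1.01, 0.491, 1.559, -0, 1.092, -0.106], TCP at [274.535, 561.488, 292.261] pointing down, gripper open.
Joint ranges: [-3.1, 3.1], [-0.84, 2.19], [0.05, 2.79], [-1.13, 4.28], [0.06, 2.93], [-2.69, 2.69]. Speed limits (rad/s): [2.22, 2.22, 2.79, 3.14, 3.14, 3.14].

## Interface

Orientations are given as [roll, pitch, yaw] about the fixed x, y, z axes, in that order (R = Rz(yaw) Ry(pitch) Rx(roll)).
In Python, from cell import env gives the robot as it stands. The module is installed in compiled form; this text tells all that it offers.
- The arm moves only by the tool play_rows, never from a script. Its argument "targets" is a list of rows, each an object with "linear": the shift along the tool's x, y, z in mm, a list of three; "turn": the turn about the tool's z in rad. A call has 1 to 20 rows; each row is the pose to reach, as a shift and turn from the pose commanded when the call began, along the tool's axes at that moment; what a row does not reach only later rows make up. A row lasts 1/8 s, in which the tool goes at most 62.5 mm and 10.7 degrees, less where a joint would pass 70% of its speed; a pose out of reach is approached as far as the arm can. A call with a gripper value outside its range is refused whole. "hand" is the finger opening in mm, from 0 to 95.1, set as the call begins (left out, the last holds). The fingers move at their own pace and stop on an object; the grip force is fixed at half the most. Time passes only in rows, so rows that repeat a pose let the fingers close. It gives the time, the measured TCP pose, the force and the opening at its end, in the units of the state.
- env.state(): the state, without advancing time (a new reading comes with each control period).
- env.read_camera(name): name is "scene" or "top" or "wrist"; returns (picture, depth): 400x640x3 uint8, red, green, blue; 400x640 float32, mm along the optical axis (not along the pixel's ray), 0 where there is no reading.
- env.camera_params(name): a dict with "fx", "fy", "cx", "cy" (pixels), "R" (3x3) and "t" (3): a world point X has camera coordinates R X + t. Camera axes: x right, y down, z forward; pixel columns grow to the right and rows downward; lengths in mm; the calibration is good to about 2 mm. The wrist camera is an equidistant fisheye: a pixel r from the principal point sees the ray r / f radians off the axis. A picture is of the moment at which its call begins: read the wrist's pose just before it. camera_params takes no time and is no camera call; for the wrist camera it gives the pose at the moment of the call.
- env.job_done(): hands the job in, once; it reports no verdict.
The state is a dict: "t": time; "joints": joint angles; "qvel": joint speeds; "tau": joint torques, N m; "eef_pos": TCP position; "tcp_rot": TCP orientation; "ft_force": force on the tool from outside, world axes, zero at the start; "moment": the same for the moment, N m; "opening": opening from 0.0 (shut) to 1.0 (fully open).
Only numpy, scipy, OpenCV 4.12 (cv2) and the standard library are available. Lean on these libraries where they do the work, as an engineer would, in place of code of your own. Each camera call takes 0.05 s, during which the arm holds its last target.

## Task

Get the bench pipe cutter ready for the next cut: push the black length stop along its rail, towards the cutter, until its spring plunger drops into the notch marked by the yellow clip, then push the green pipe by its tail end along the rods until its front end rests against the stop. Do it all with light fingertip pushes: do not grip or lift anything, leave the stop clicked into its notch, and do not disturb the fittings and tools lying around.

Things in the scene. Friction and masses are not known exactly. Their poses are not given: they have to be found in the camera images.
- fixture: Fixed bench pipe cutter on a grey base plate 12 mm thick (x -55 to 145, y -320 to 390 mm). Origin: on the table top, under the pipe's line, in the blade's plane. Its y axis runs along pipe and stop rail (parallel), from the stop's parking end (-y) to the pipe's tail (+y); its x axis points across, away from the robot. The pipe lies at x = 0 on two 12 mm rods (tops 61 mm high, y -301 to +381 mm).
- lever_grip (a point): Upper end of the cutter's fixed black lever grip, 308 mm high, at (127, 0) mm in the fixture's x, y. The lever is thrown up and back and slopes down from here to (40, 0) mm at 122 mm height, 26 mm thick. Below it the cutter's steel frame: x -32 to +53 mm, |y| under 19 mm, up to 138 mm high. Do not run into it.
- rail_end (a point): Parking end of the stop rail, on its notched top, 50 mm above the table; fixture x = 75, y = -305 mm. The rail is 36 mm wide and runs from here 270 mm to the fixture's +y. Beside it, at fixture x 109 to 139 mm, a white scale ledge 31 mm high carries three clips.
- stop (a joint): The black length stop's travel on the rail, m: 0 at the parking end, growing towards the cutter (fixture's +y) to 0.185. Starts at 0 to 0.03. Notches at 0.055, 0.105, 0.155 (cuts of 190, 140, 90 mm). Friction about 1.2 N; about 10 N in all to push it out of a notch. Within 4 mm of a notch the plunger pulls it in and centres it.
- stop_push (a point): Middle of the stop's rear face, to be pushed; it looks to the fixture's -y, away from the cutter. 66 mm above the table; the face is 60 mm wide (fixture x), 52 to 80 mm above the table, and only the rail (50 mm high) lies behind it. The block is 36 mm long in y; an 8 mm steel cross plate on its front reaches over the pipe's line.
- stop_index (a point): Tip of the white pointer on the stop's far side, on the centre line of the plunger, 34 mm above the table; 22.5 mm further along the fixture's +y than the push face. It stands level (in the fixture's y) with a clip's middle when the plunger is in that clip's notch.
- stop_face (a point): Point on the steel cross plate's front face (looking to the fixture's +y, to the cutter) where the pipe's front end will touch: on the pipe's axis line, 72 mm above the table. The plate is 123 mm long across, from 64 to 96 mm above the table. 22 mm further along the fixture's +y than the pointer.
- plunger (a joint): Spring plunger with a small roller in the stop, m: about 0.0005 while the roller runs on top of the rail, about 0.0036 when it has dropped into a notch. Its round aluminium knob (20 mm wide) on top of the stop, 114 mm above the table, sinks by 3 mm as it drops.
- clip_yellow: The yellow clip on the scale ledge, 12 mm wide along the rail, standing up to 57 mm above the table: it marks the notch to use. Origin at the middle of its underside, 31 mm above the table; its y along the rail is exactly that of its notch. Which of the three notches it marks changes.
- clip_blue: The same clip in blue, marking another job's notch, 50 or 100 mm from the yellow one. Fixed.
- clip_red: The same clip in red, marking the third notch. Fixed.
- pipe: The loose green plastic pipe, 320 mm long, 32 mm across, about 0.14 kg, lying on the rods along the fixture's y. Origin half-way along its axis, 72 mm above the table. Slides with about 1 to 2 N.
- pipe_tip (a point): Centre of the pipe's front end face, at or near the blade plane (towards the stop, fixture's -y); 72 mm above the table.
- pipe_tail (a point): Centre of the pipe's tail end face (fixture's +y end), 72 mm above the table; pushing it to the fixture's -y feeds the pipe. The pipe's end reaches from 56 to 88 mm above the table; behind it only the rods (61 mm high).
- elbow: Bystander: loose green elbow fitting, 62 x 62 x 44 mm. Origin at its underside.
- tee: Bystander: loose blue tee fitting, 84 x 64 x 44 mm. Origin at its underside.
- adapter: Bystander: loose green socket with a brass thread, 48 mm across, 52 mm high. Stands on the base plate beside the pipe, 85 to 115 mm beyond its line. Origin at its underside.
- offcut: Bystander: short piece of green pipe standing on end, 32 mm across, 70 mm high. Stands on the base plate beside the pipe, 85 to 115 mm beyond its line. Origin at its underside.
- reamer: Bystander: grey hand reamer with a steel cone, 42 mm across, 55 mm high. Stands on the base plate beside the pipe, 85 to 115 mm beyond its line. Origin at its underside.
- tape: Bystander: grey tape measure, 66 x 34 x 62 mm. Origin at its underside.
- flange: Bystander: dark iron pump flange lying flat, 96 mm across, 34 mm high. Origin at its underside.

How it is judged (in metres and radians):
On the way, in this order (a step that is already met when the one before it is completed fails the run):
1. the stop's plunger has dropped into the notch at the yellow clip (value of joint plunger above 0.002 m and y of stop_index in the frame of clip_yellow between -0.003 and 0.003 m), for 0.3 s.
2. the pipe's front end is against the stop (y of pipe_tip in the frame of stop_face below 0.002 m), for 0.2 s.
At the end, for the whole second after the job is handed in: The stop's plunger sits in the notch of the yellow clip (plunger reading above 2 mm, pointer within 3 mm of the clip's middle), and the pipe lies still on the rods with its front end against the stop's plate (gap under 3 mm) (all of step 1 and y of pipe_tip in the frame of stop_face between -0.002 and 0.003 m and distance between pipe_tip and stop_face below 0.006 m and x of pipe_tail in the frame of fixture between -0.004 and 0.004 m and height (world z) of pipe_tail below 0.076 m and linear speed of pipe below 0.01 m/s); the robot touches nothing.
It fails at once if the pipe is lifted off its rods (height (world z) of any of pipe_tip, pipe_tail above 0.084 m).
It fails at once if the pipe is gripped or shoved (over 20 N from the fingers) (contact force between the fingers and pipe above 20 N).
It fails at once if the stop is gripped or shoved (over 25 N from the fingers) (contact force between the fingers and stop above 25 N).
It fails at once if a fitting or tool lying around is moved by more than 20 mm (distance of any of elbow, tee, adapter, offcut, reamer, tape, flange from where it was at the start of the episode above 0.02 m).
It also fails if it takes over 58 s, if anything falls off the work surface, if the arm or the gripper's body presses on something with over 40 N, if the wrist force passes 120 N, or if a joint passes its speed limit or range.

## Working session

There is one attempt and no reset: what is moved stays moved. The work goes in short steps, Python scripts to look and compute and a tool call to move; the robot and the scene stay as the last step left them, time stands still between calls to the robot, and variables do not carry over. Pictures are saved under pics/ and viewed, and the job is handed in when it is done.

Besides the shell and the picture viewer there is one more tool, called after "Call:" by a JSON object that holds its "fn" and its "kwargs". play_rows: Moves the arm, as the interface text tells. Its arguments: {"type":"object","properties":{"targets":{"type":"array","items":{"type":"object","properties":{"linear":{"type":"array","items":{"type":"number"}},"turn":{"type":"number"}}}},"hand":{"type":"number"}},"required":["targets"]}

```bash
mkdir -p pics; cat > h.py <<'E'
from cell import env
import numpy as np, cv2
def snap(n,f):
    p,d=env.read_camera(n); cv2.imwrite('pics/'+f+'.png',p[:,:,::-1]); np.savez('pics/'+f+'.npz',p=p,d=d); return p,d
def pt(n,u,v,z):
    "pixel to world at height z"
    c=env.camera_params(n);R=np.array(c['R']);t=np.array(c['t'])
    r=R.T@np.array([(u-c['cx'])/c['fx'],(v-c['cy'])/c['fy'],1]);o=-R.T@t
    return o+r*(z-o[2])/r[2]
E
python3 - <<'E'
from h import *
s=env.state();print(s['t'],s['eef_pos'],s['tcp_rot'],s['opening'],s['ft_force'])
for n in('scene','top'):
    snap(n,n+'0');c=env.camera_params(n);print(n,c)
E
```

```text
0.0 [274.45015107 561.3350408  291.6534196 ] [-3.14046410e+00 -1.10095406e-04  2.68680277e+00] 1.0008448007726285 [-0.30296367 -0.83601252 -0.63604128]
scene {'fx': 506.300217517661, 'fy': 506.300217517661, 'cx': 314.78341219982104, 'cy': 198.45216672904635, 'R': array([[-0.36668764,  0.93024374, -0.0136662 ],
       [ 0.80575606,  0.31020478, -0.50450983],
       [-0.46507779, -0.19600914, -0.86329779]]), 't': array([ 191.47218956, -353.28762908, 1618.84828991])}
top {'fx': 442.9470489766341, 'fy': 442.9470489766341, 'cx': 312.0801003818538, 'cy': 192.71450956213744, 'R': array([[ 0.02733406, -0.99961321, -0.00512679],
       [-0.99842784, -0.02704985, -0.04909331],
       [ 0.04893564,  0.00646064, -0.99878104]]), 't': array([ -23.92253383,  541.88771567, 1299.74543201])}
```

View pics/scene0.png

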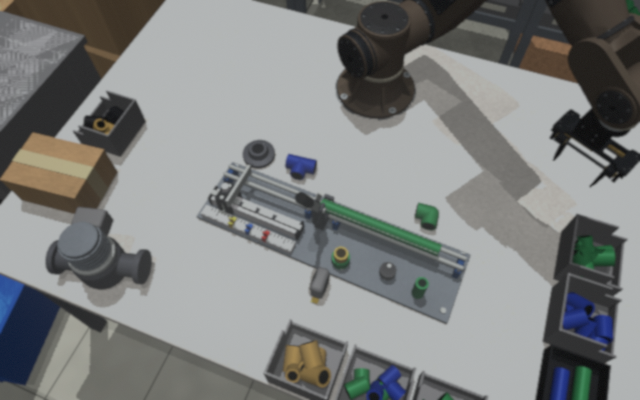

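View pics/top0.png

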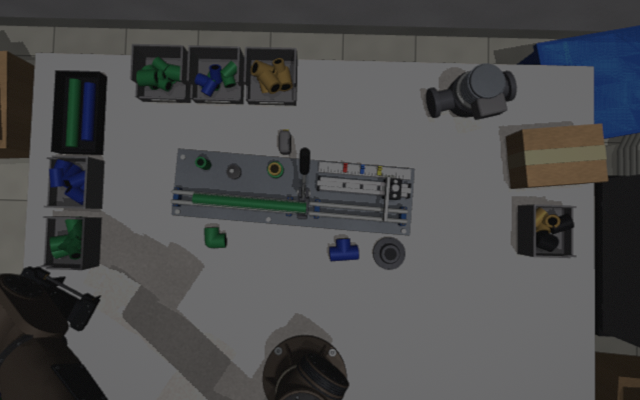

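The yellow clip, at about (379,170) in the top view, is the one nearest the stop's parking end. The stop's knob is at about (395,186), and the pipe runs from (193,199) to (306,207). I'll enlarge these areas.

```bash
python3 - <<'E'
from h import *
p=cv2.imread('pics/top0.png')
cv2.imwrite('pics/c1.png',cv2.resize(p[150:240,290:420],None,fx=6,fy=6,interpolation=cv2.INTER_CUBIC))
cv2.imwrite('pics/c2.png',cv2.resize(p[145:235,165:295],None,fx=6,fy=6,interpolation=cv2.INTER_CUBIC))
p=cv2.imread('pics/scene0.png')
cv2.imwrite('pics/c3.png',cv2.resize(p[155:255,195:325],None,fx=6,fy=6,interpolation=cv2.INTER_CUBIC))
E
```

```text
(no output)
```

View pics/c1.png

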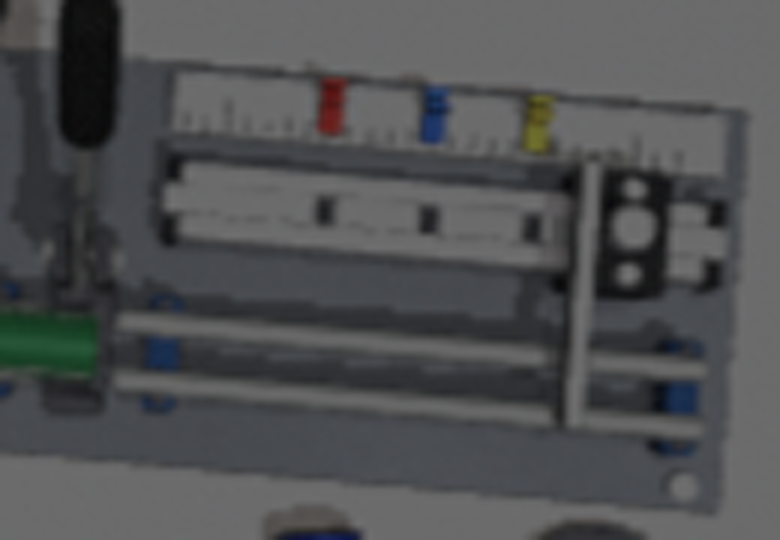

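View pics/c2.png

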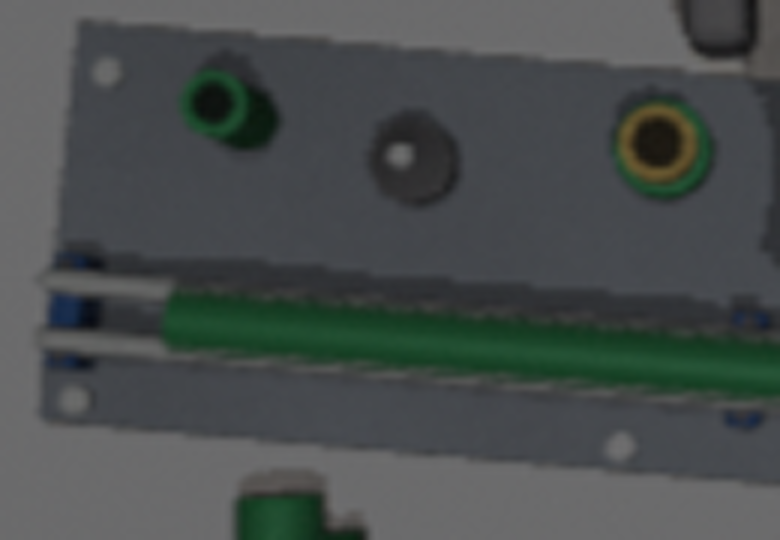

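View pics/c3.png

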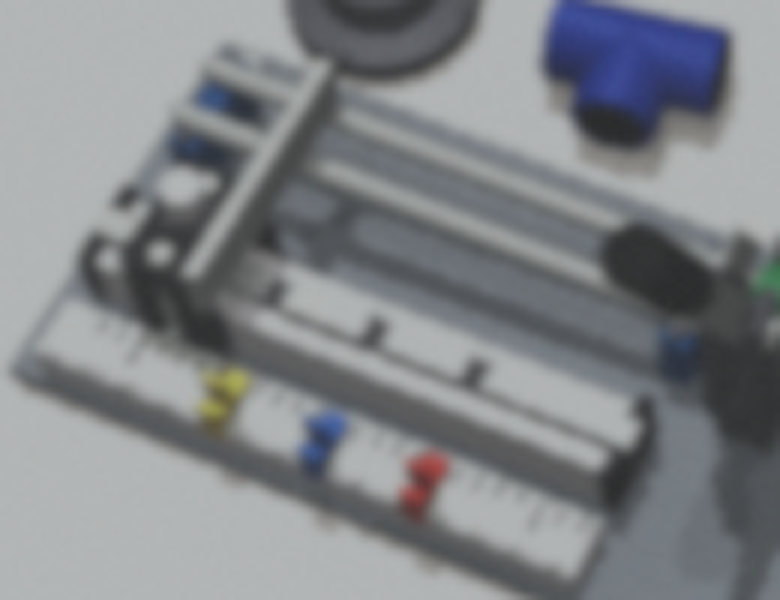

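```bash
cat >> h.py <<'E'
C={(-55,390):(42,418,2),(145,390):(80,20,2),(-55,-320):(716,511,1),(145,-320):(747,110,1)}
def full(u,v,c): return (290+u/6,150+v/6) if c==1 else (165+u/6,145+v/6)
def fixture():
    A=[];B=[]
    for k,(u,v,c) in C.items():
        A.append(k);B.append(pt('top',*full(u,v,c),12)[:2])
    A=np.array(A,float);B=np.array(B);a=A-A.mean(0);b=B-B.mean(0)
    U,S,V=np.linalg.svd(a.T@b);R=(U@V).T
    o=B.mean(0)-R@A.mean(0)
    return R,o,(R@A.T).T+o-B
E
python3 - <<'E'
from h import *
R,o,e=fixture();print(R,np.degrees(np.arctan2(R[1,0],R[0,0])),o,e)
f=lambda u,v,c,z:(R.T@(pt('top',*full(u,v,c),z)[:2]-o)).round(1)
print('clip y',f(536,100,1,57),f(435,92,1,57),f(332,82,1,57))
print('stop rear top',f(667,178,1,80),f(662,297,1,80))
print('knob',f(634,228,1,114))
print('plate front',f(585,165,1,96),f(565,425,1,96))
print('tail',f(168,315,2,72),'tip',f(97,345,1,72))
print('rods tail',f(40,282,2,61),f(38,338,2,61),'rods park',f(703,370,1,61),f(701,430,1,61))
print('notches',f(532,227,1,50),f(430,220,1,50),f(325,211,1,50))
E
```

```text
[[ 0.9983065   0.05817328]
 [-0.05817328  0.9983065 ]] -3.3349662867716465 [497.59990328  14.46580125] [[-0.637028    2.80806788]
 [ 0.81066233  1.6270839 ]
 [-0.76037583 -2.42556049]
 [ 0.58674151 -2.00959129]]
clip y [ 135.  -207.4] [ 134.7 -159. ] [ 135.3 -109.5]
stop rear top [ 100.8 -268.3] [  44.9 -270.2]
knob [  73.5 -248.6]
plate front [ 102.1 -227. ] [ -18.6 -227.1]
tail [  0.9 313.5] tip [ 0.1 -8.5]
rods tail [ 11.5 379. ] [-15.1 377.3] rods park [  13.  -295.8] [ -15.5 -297. ]
notches [  74.6 -211.2] [  73.8 -162.2] [  73.8 -111.6]
```

```bash
cat >> h.py <<'E'
from scipy.spatial.transform import Rotation as Ro
def pose():
    s=env.state();return s,np.array(s['eef_pos']),Ro.from_euler('xyz',s['tcp_rot'])
def W(fx,fy,z):
    R,o,_=fixture();return np.array([*(R@[fx,fy]+o),z])
def F(p):
    R,o,_=fixture();return np.array([*(R.T@(np.array(p)[:2]-o)),p[2]])
def rep():
    s,p,r=pose();print('t',s['t'],'fix',F(p).round(1),'yaw',round(s['tcp_rot'][2],4),'F',np.array(s['ft_force']).round(1),'op',s['opening'])
def to(fx,fy,z):
    s,p,r=pose();print((fx,fy,z),r.inv().apply(W(fx,fy,z)-p).round(1))
E
python3 - <<'E'
from h import *
rep();s,p,r=pose()
print('turn',s['tcp_rot'][2]-(np.pi/2-0.0582))
for w in [(430,0,292)]: print(r.inv().apply(np.array(w)-p))
to(75,-297,292);to(75,-297,200)
E
```

```text
t 0.1 fix [-254.6  533.   291.7] yaw 2.6868 F [ 0.2 -0.9 -0.3] op 1.0014687719449071
turn 1.1741797474108486
[-3.86340804e+02 -4.35960977e+02  1.05076344e-01]
(75, -297, 292) [-6.246e+02 -6.382e+02  3.000e-01]
(75, -297, 200) [-624.6 -638.2   92.3]
```

Call:
{"fn": "play_rows", "kwargs": {"targets": [{"linear": [-43,-48,0],"turn": 0.17},{"linear": [-86,-97,0],"turn": 0.34},{"linear": [-129,-145,0],"turn": 0.51},{"linear": [-172,-194,0],"turn": 0.68},{"linear": [-215,-242,0],"turn": 0.85},{"linear": [-258,-291,0],"turn": 1.02},{"linear": [-301,-339,0],"turn": 1.174},{"linear": [-344,-388,0],"turn": 1.174},{"linear": [-386,-436,0],"turn": 1.174},{"linear": [-430,-473,0],"turn": 1.174},{"linear": [-475,-511,0],"turn": 1.174},{"linear": [-520,-549,0],"turn": 1.174},{"linear": [-565,-587,20],"turn": 1.174},{"linear": [-605,-620,40],"turn": 1.174},{"linear": [-624.6,-638.2,60],"turn": 1.174},{"linear": [-624.6,-638.2,90],"turn": 1.174},{"linear": [-624.6,-638.2,90],"turn": 1.174}], "hand": 0}}

```text
t: 2.22
eef_pos: [554.5, -286.0, 200.0]
tcp_rot: [-3.138, -0.002, 1.512]
ft_force: [0.5, -0.0, 0.2]
opening: 0.006
```

```bash
python3 - <<'E'
from h import *
rep();print(env.camera_params('wrist'));snap('wrist','w1');snap('scene','scene1');snap('top','top1')
p=cv2.imread('pics/scene1.png')
cv2.imwrite('pics/s1.png',cv2.resize(p[105:255,165:345],None,fx=4,fy=4,interpolation=cv2.INTER_CUBIC))
to(75,-297,138)
E
```

```text
t 2.225 fix [  74.3 -296.6  200. ] yaw 1.5123 F [ 0.5 -0.   0.2] op 0.005529320838866492
{'fx': 309.70691628693146, 'fy': 309.70691628693146, 'cx': 318.4176794728163, 'cy': 199.833633132772, 'R': array([[ 0.99824144, -0.05910101, -0.00459302],
       [-0.05608067, -0.96664731,  0.24989583],
       [-0.01920893, -0.2491988 , -0.96826183]]), 't': array([-568.66570089, -250.10971179,  241.52807037])}
(75, -297, 138) [-0.3 -0.5 65.4]
```

View pics/w1.png

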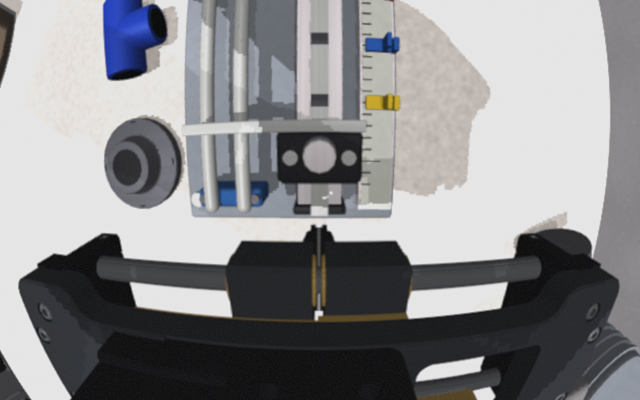

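View pics/s1.png

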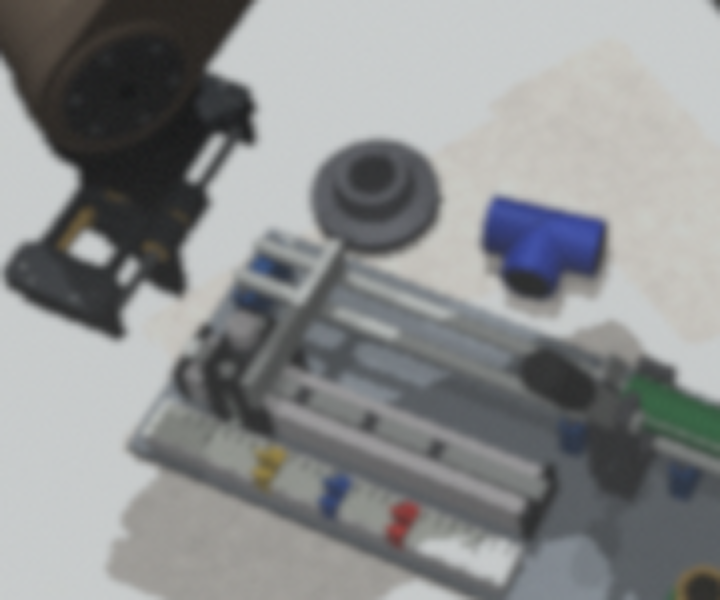

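The wrist view shows the shut fingers at (319,230), right behind the stop. The stop's rear edge is at row ~184, its knob at (319,155), and the yellow clip at (380,103). The tool is in line with the stop. Next I'll get more precise positions from this view.

```bash
cat >> h.py <<'E'
def wp(c,u,v,z):
    R=np.array(c['R']);t=np.array(c['t']);x=np.array([u-c['cx'],v-c['cy']]);r=np.hypot(*x);th=r/c['fx']
    d=R.T@np.array([*(x/r*np.sin(th)),np.cos(th)]);o=-R.T@t
    return o+d*(z-o[2])/d[2]
E
python3 - <<'E'
from h import *
p=cv2.imread('pics/w1.png')
cv2.imwrite('pics/w1c.png',cv2.resize(p[80:240,260:410],None,fx=4,fy=4,interpolation=cv2.INTER_CUBIC)[:600])
c=env.camera_params('wrist')
g=lambda u,v,z:print((u,v),F(wp(c,u,v,z)).round(1))
g(319,155,114);g(319,184,80);g(380,103,57);g(380,103,31);g(319,100,50);g(250,216,12);g(319,230,122)
E
```

```text
(319, 155) [  74.9 -245.8  114. ]
(319, 184) [  75.  -270.4   80. ]
(380, 103) [ 122.3 -210.8   57. ]
(380, 103) [ 127.4 -209.2   31. ]
(319, 100) [  75.1 -208.9   50. ]
(250, 216) [   7.5 -316.3   12. ]
(319, 230) [  74.9 -289.9  122. ]
```

View pics/w1c.png

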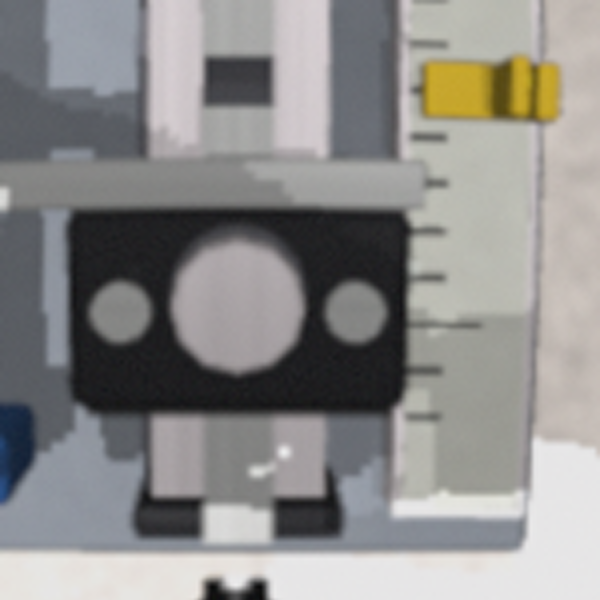

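Call:
{"fn": "play_rows", "kwargs": {"targets": [{"linear": [0,0,30]},{"linear": [0,0,60]},{"linear": [0,0,64]},{"linear": [4,0,64]},{"linear": [8,0,64]},{"linear": [10,0,64]},{"linear": [10,0,64]}]}}

```text
validation failed for argument at $.ta...
```

Call:
{"fn": "play_rows", "kwargs": {"targets": [{"linear": [1,0,0]},{"linear": [2,0,0]},{"linear": [3,0,0]},{"linear": [4,0,0]},{"linear": [5,0,0]},{"linear": [6,0,0]},{"linear": [6,0,0]}]}}

```text
validation failed for argument at $.ta...
```

```bash
python3 - <<'E'
from h import *
rep();snap('wrist','w2');rep()
E
```

```text
t 2.375 fix [  75.4 -296.7  203.4] yaw 1.5132 F [-0.2 -0.5  0.1] op 0.0035423991189771162
t 2.425 fix [  75.4 -296.6  203.6] yaw 1.5133 F [-0.   0.6 -0.4] op 0.0021640730629946007
```

View pics/w2.png

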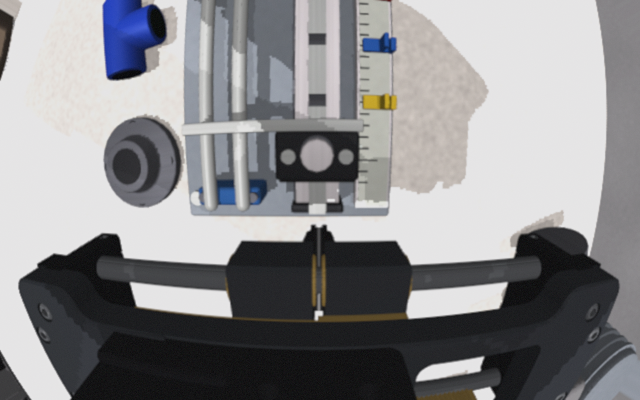

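Both moves were refused because their rows had no turn, so nothing moved. I'll resend them with the turn included.

Call:
{"fn": "play_rows", "kwargs": {"targets": [{"linear": [0,0,30],"turn": 0},{"linear": [0,0,60],"turn": 0},{"linear": [0,0,64],"turn": 0},{"linear": [4,0,64],"turn": 0},{"linear": [8,0,64],"turn": 0},{"linear": [10,0,64],"turn": 0},{"linear": [10,0,64],"turn": 0}]}}

```text
t: 3.3
eef_pos: [556.0, -276.1, 138.7]
tcp_rot: [3.141, 0.0, 1.513]
ft_force: [0.2, -0.1, 0.2]
opening: 0.006
```

Call:
{"fn": "play_rows", "kwargs": {"targets": [{"linear": [1,0,0],"turn": 0},{"linear": [2,0,0],"turn": 0},{"linear": [3,0,0],"turn": 0},{"linear": [4,0,0],"turn": 0},{"linear": [5,0,0],"turn": 0},{"linear": [6,0,0],"turn": 0},{"linear": [6,0,0],"turn": 0}]}}

```text
t: 4.18
eef_pos: [556.2, -270.2, 138.2]
tcp_rot: [3.142, -0.0, 1.513]
ft_force: [-0.0, -0.2, -0.1]
opening: 0.005
```

```bash
python3 - <<'E'
from h import *
rep();snap('wrist','w3');rep()
E
```

```text
t 4.175 fix [  75.1 -280.7  138.2] yaw 1.5128 F [-0.  -0.2 -0.1] op 0.0048018515997756955
t 4.225 fix [  75.1 -280.8  138.2] yaw 1.5129 F [-0.4 -0.4  1.1] op 0.0041214319490783975
```

View pics/w3.png

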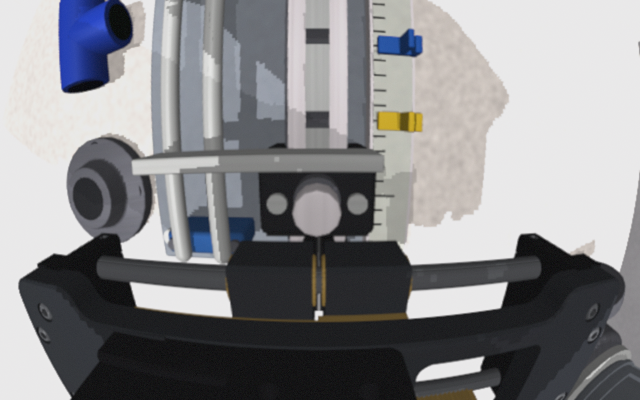

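Call:
{"fn": "play_rows", "kwargs": {"targets": [{"linear": [2,0,0],"turn": 0},{"linear": [4,0,0],"turn": 0},{"linear": [6,0,0],"turn": 0},{"linear": [8,0,0],"turn": 0},{"linear": [10,0,0],"turn": 0},{"linear": [12,0,0],"turn": 0},{"linear": [14,0,0],"turn": 0},{"linear": [16,0,0],"turn": 0},{"linear": [18,0,0],"turn": 0},{"linear": [20,0,0],"turn": 0},{"linear": [22,0,0],"turn": 0},{"linear": [24,0,0],"turn": 0},{"linear": [26,0,0],"turn": 0},{"linear": [28,0,0],"turn": 0},{"linear": [30,0,0],"turn": 0}]}}

```text
t: 6.1
eef_pos: [558.0, -240.2, 138.2]
tcp_rot: [3.141, -0.0, 1.513]
ft_force: [0.1, -2.8, -0.9]
opening: 0.003
```

```bash
python3 - <<'E'
from h import *
rep();snap('wrist','w4');rep()
c=env.camera_params('wrist')
E
```

```text
t 6.1 fix [  75.1 -250.7  138.2] yaw 1.5127 F [ 0.1 -2.8 -0.9] op 0.003240118888135349
t 6.15 fix [  75.1 -250.5  138.2] yaw 1.5128 F [ 1.3 -1.4  0.2] op 0.005188952137773335
```

View pics/w4.png

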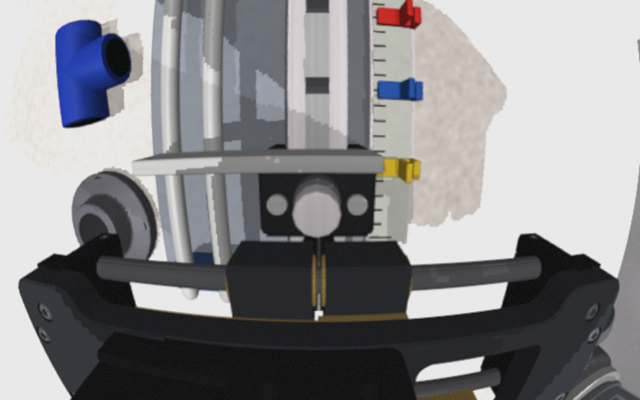

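The stop is moving with the finger at about 2–3 N. Now I'll measure how far it still has to go: the yellow clip is at row ~169 and the knob at (317,207).

```bash
python3 - <<'E'
from h import *
c=env.camera_params('wrist')
g=lambda u,v,z:print((u,v),F(wp(c,u,v,z)).round(1))
g(317,207,114);g(318,190,80);g(388,171,33);g(385,90,33);g(385,16,33);g(317,84,50);g(317,4,50)
p=cv2.imread('pics/w4.png')
cv2.imwrite('pics/w4c.png',cv2.resize(p[130:250,250:430],None,fx=4,fy=4,interpolation=cv2.INTER_CUBIC))
E
```

```text
(317, 207) [  73.7 -212.9  114. ]
(318, 190) [  74.  -213.8   80. ]
(388, 171) [ 120.2 -211.5   33. ]
(385, 90) [ 116.9 -158.3   33. ]
(385, 16) [ 117.6 -107.4   33. ]
(317, 84) [  73.4 -157.6   50. ]
(317, 4) [  73.4 -107.2   50. ]
```

View pics/w4c.png

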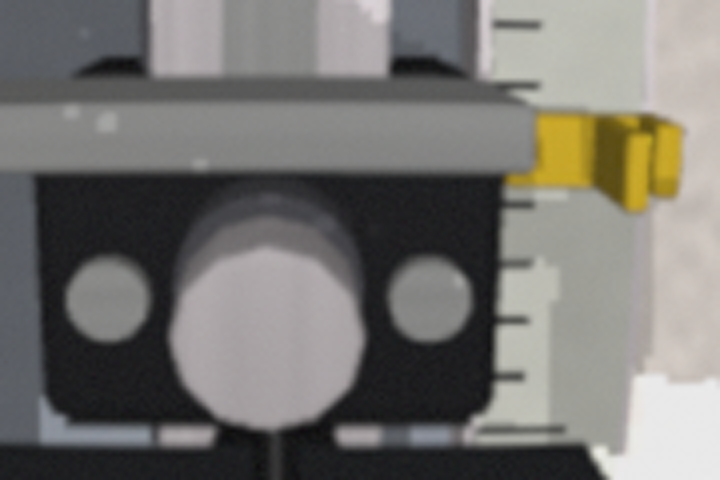

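Call:
{"fn": "play_rows", "kwargs": {"targets": [{"linear": [1,0,0],"turn": 0},{"linear": [2,0,0],"turn": 0},{"linear": [3,0,0],"turn": 0},{"linear": [4,0,0],"turn": 0},{"linear": [5,0,0],"turn": 0},{"linear": [5.5,0,0],"turn": 0},{"linear": [5.5,0,0],"turn": 0}]}}

```text
t: 7.02
eef_pos: [558.3, -234.7, 138.2]
tcp_rot: [-3.141, -0.0, 1.513]
ft_force: [-0.2, 0.4, -0.5]
opening: 0.005
```

Call:
{"fn": "play_rows", "kwargs": {"targets": [{"linear": [0.5,0,0],"turn": 0},{"linear": [1,0,0],"turn": 0},{"linear": [1,0,0],"turn": 0}]}}

```text
t: 7.4
eef_pos: [558.4, -233.8, 138.2]
tcp_rot: [3.142, -0.0, 1.513]
ft_force: [-0.1, -0.0, 0.0]
opening: 0.006
```

```bash
python3 - <<'E'
from h import *
rep();snap('wrist','w5');rep()
p=cv2.imread('pics/w5.png')
cv2.imwrite('pics/w5c.png',cv2.resize(p[130:250,250:430],None,fx=4,fy=4,interpolation=cv2.INTER_CUBIC))
E
```

```text
t 7.4 fix [  75.1 -244.3  138.2] yaw 1.5128 F [-0.1 -0.   0. ] op 0.005686141984827959
t 7.45 fix [  75.1 -244.3  138.2] yaw 1.5128 F [ 0.2 -0.  -0.1] op 0.005454192437464847
```

View pics/w5c.png

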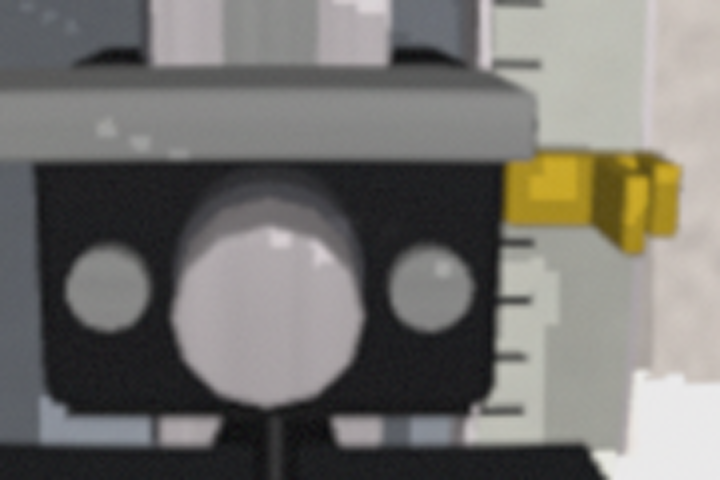

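The stop jumped about 2 mm ahead of the finger, its knob sank, and the force fell to zero, so the plunger has dropped in. I'll back off and check.

Call:
{"fn": "play_rows", "kwargs": {"targets": [{"linear": [-10,0,0],"turn": 0},{"linear": [-30,0,0],"turn": 0},{"linear": [-53,0,-20],"turn": 0},{"linear": [-53,0,-62],"turn": 0},{"linear": [-53,0,-62],"turn": 0}]}}

```text
t: 8.07
eef_pos: [555.8, -288.8, 203.0]
tcp_rot: [3.137, 0.003, 1.512]
ft_force: [-1.0, -0.4, -0.1]
opening: 0.009
```

```bash
python3 - <<'E'
from h import *
rep();c=env.camera_params('wrist');snap('wrist','w6')
g=lambda u,v,z:print((u,v),F(wp(c,u,v,z)).round(1))
p=cv2.imread('pics/w6.png')
cv2.imwrite('pics/w6c.png',cv2.resize(p[30:180,250:420],None,fx=4,fy=4,interpolation=cv2.INTER_CUBIC))
import pickle;pickle.dump(c,open('c6.pkl','wb'))
E
```

```text
t 8.075 fix [  75.7 -299.4  203. ] yaw 1.5115 F [-1.  -0.4 -0.1] op 0.008833361132637843
```

View pics/w6c.png

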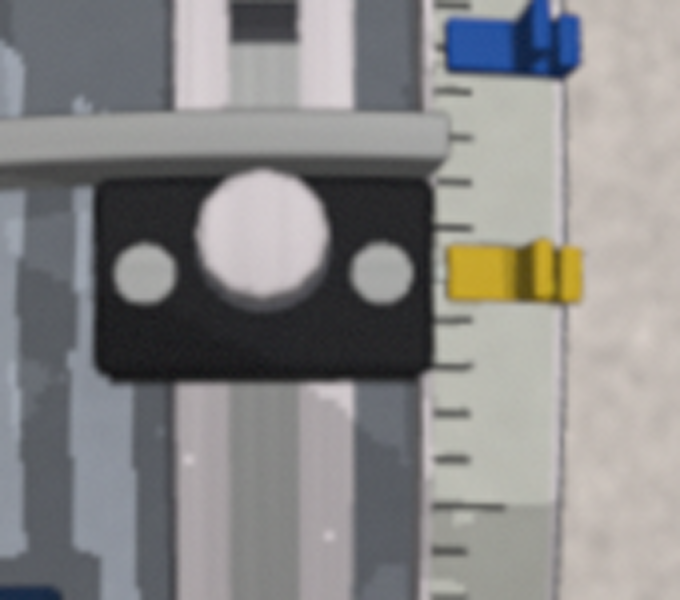

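```bash
python3 - <<'E'
from h import *
import pickle;c=pickle.load(open('c6.pkl','rb'))
g=lambda n,u,v,z:print(n,F(wp(c,250+u/4,30+v/4,z)).round(1))
g('rear',265,380,80);g('knob',263,233,111);g('clip',490,274,40);g('next notch',264,20,50);g('blue',490,46,40)
rep()
snap('top','top2')
p=cv2.imread('pics/top2.png')
cv2.imwrite('pics/t2c.png',cv2.resize(p[150:240,290:420],None,fx=6,fy=6,interpolation=cv2.INTER_CUBIC))
E
```

```text
rear [  74.  -231.5   80. ]
knob [  73.8 -208.9  111. ]
clip [ 120.2 -209.4   40. ]
next notch [  73.8 -158.6   50. ]
blue [ 120.5 -160.2   40. ]
t 8.125 fix [  75.2 -298.8  201.3] yaw 1.5118 F [ 0.3 -0.  -0.1] op 0.004051444539314871
```

View pics/t2c.png

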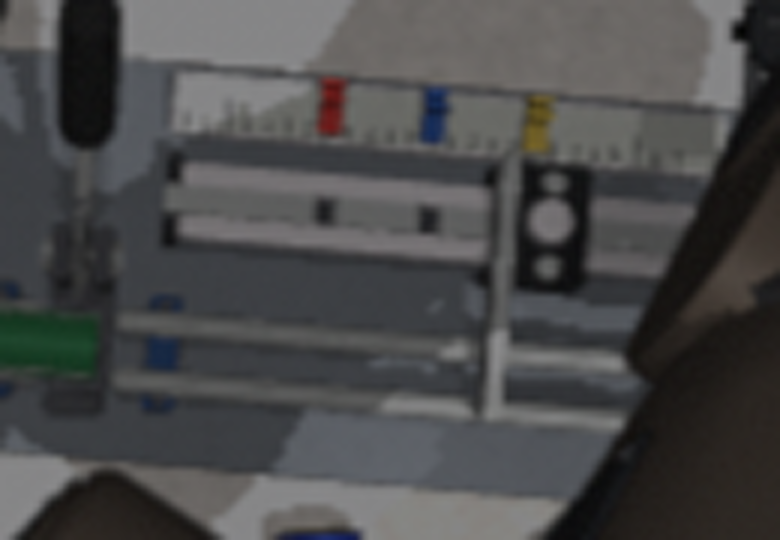

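The knob is at y −208.9, the clip at −209.4, and the plunger has sunk, so step 1 is done. Next I'll go round the lever to the pipe's tail.

```bash
python3 - <<'E'
from h import *
rep();s,p,r=pose()
to(75,-299,300);to(-75,-150,300);to(-75,150,300);to(0,345,300);to(0,345,200)
E
```

```text
t 8.175 fix [  74.8 -298.2  200.2] yaw 1.5121 F [-0.   0.6 -0.9] op 0.006063287935399347
(75, -299, 300) [ -0.8   0.2 -99.8]
(-75, -150, 300) [ 148.1 -149.9  -99.9]
(-75, 150, 300) [ 448.1 -150.  -100. ]
(0, 345, 300) [ 643.2  -75.1 -100. ]
(0, 345, 200) [643.2 -75.2   0. ]
```

Call:
{"fn": "play_rows", "kwargs": {"targets": [{"linear": [0,0,-50],"turn": 0},{"linear": [0,0,-100],"turn": 0},{"linear": [40,-40,-100],"turn": 0},{"linear": [80,-80,-100],"turn": 0},{"linear": [115,-115,-100],"turn": 0},{"linear": [150,-150,-100],"turn": 0},{"linear": [200,-150,-100],"turn": 0},{"linear": [250,-150,-100],"turn": 0},{"linear": [300,-150,-100],"turn": 0},{"linear": [350,-150,-100],"turn": 0},{"linear": [400,-150,-100],"turn": 0},{"linear": [450,-150,-100],"turn": 0},{"linear": [500,-130,-100],"turn": 0},{"linear": [550,-110,-100],"turn": 0},{"linear": [600,-90,-80],"turn": 0},{"linear": [643,-75,-50],"turn": 0},{"linear": [643,-75,0],"turn": 0},{"linear": [643,-75,0],"turn": 0}]}}

```text
t: 10.42
eef_pos: [516.5, 358.9, 196.0]
tcp_rot: [-3.134, 0.005, 1.513]
ft_force: [-0.7, -0.4, 0.1]
opening: 0.002
```

```bash
python3 - <<'E'
from h import *
rep();snap('top','top3');snap('wrist','w7');rep()
p=cv2.imread('pics/top3.png')
cv2.imwrite('pics/t3c.png',cv2.resize(p[145:235,165:295],None,fx=6,fy=6,interpolation=cv2.INTER_CUBIC))
to(0,345,146)
E
```

```text
t 10.425 fix [ -1.2 344.9 196. ] yaw 1.5133 F [-0.7 -0.4  0.1] op 0.001923171809573073
t 10.525 fix [3.000e-01 3.454e+02 2.007e+02] yaw 1.5124 F [-0.3  0.5  1.2] op 0.0030193206465122034
(0, 345, 146) [-0.4 -0.3 54.7]
```

View pics/w7.png

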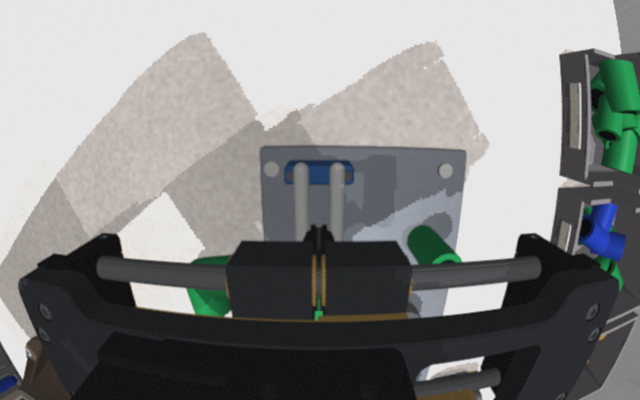

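View pics/t3c.png

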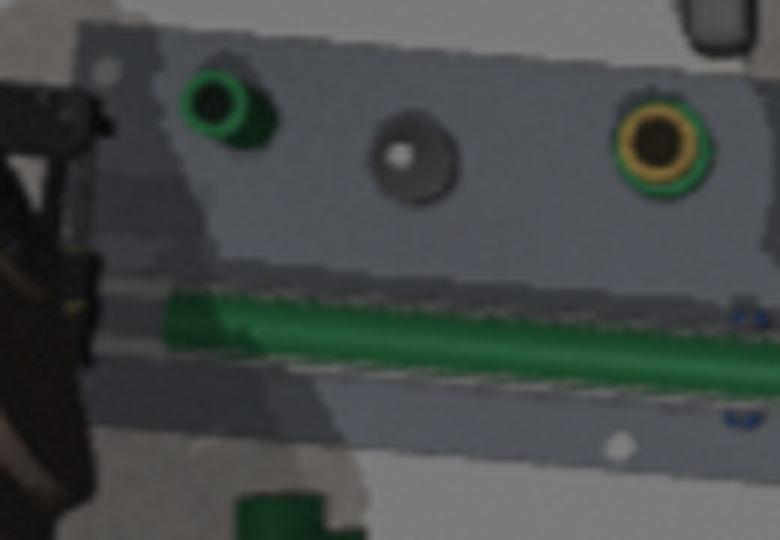

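The fingers are centred between the rods (columns 301 and 337, fingers at 319) and clear of the tail. I'll go down and approach.

Call:
{"fn": "play_rows", "kwargs": {"targets": [{"linear": [0,0,30],"turn": 0},{"linear": [0,0,50],"turn": 0},{"linear": [0,0,54],"turn": 0},{"linear": [-4,0,54],"turn": 0},{"linear": [-8,0,54],"turn": 0},{"linear": [-11,0,54],"turn": 0},{"linear": [-14,0,54],"turn": 0},{"linear": [-16,0,54],"turn": 0},{"linear": [-18,0,54],"turn": 0},{"linear": [-20,0,54],"turn": 0},{"linear": [-22,0,54],"turn": 0},{"linear": [-24,0,54],"turn": 0},{"linear": [-26,0,54],"turn": 0}]}}

```text
t: 12.15
eef_pos: [516.1, 333.5, 146.2]
tcp_rot: [3.142, -0.0, 1.513]
ft_force: [0.6, 0.9, -0.3]
opening: 0.004
```

```bash
python3 - <<'E'
from h import *
rep();snap('scene','s4');rep()
p=cv2.imread('pics/s4.png')
cv2.imwrite('pics/s4c.png',cv2.resize(p[160:310,300:500],None,fx=4,fy=4,interpolation=cv2.INTER_CUBIC))
E
```

```text
t 12.15 fix [ -0.  319.6 146.2] yaw 1.5128 F [ 0.6  0.9 -0.3] op 0.0042277582960184405
t 12.2 fix [-1.000e-01  3.194e+02  1.462e+02] yaw 1.5127 F [-0.   0.5  0.3] op 0.002080962526406019
```

View pics/s4c.png

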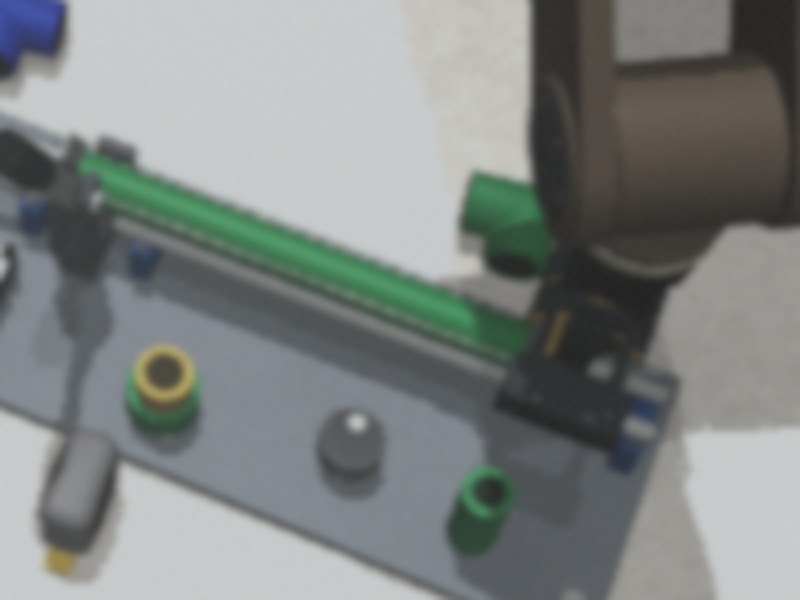

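Call:
{"fn": "play_rows", "kwargs": {"targets": [{"linear": [-4,0,0],"turn": 0},{"linear": [-8,0,0],"turn": 0},{"linear": [-12,0,0],"turn": 0},{"linear": [-16,0,0],"turn": 0},{"linear": [-20,0,0],"turn": 0},{"linear": [-24,0,0],"turn": 0},{"linear": [-28,0,0],"turn": 0},{"linear": [-32,0,0],"turn": 0},{"linear": [-36,0,0],"turn": 0},{"linear": [-40,0,0],"turn": 0},{"linear": [-44,0,0],"turn": 0},{"linear": [-48,0,0],"turn": 0},{"linear": [-52,0,0],"turn": 0},{"linear": [-56,0,0],"turn": 0},{"linear": [-60,0,0],"turn": 0},{"linear": [-64,0,0],"turn": 0},{"linear": [-68,0,0],"turn": 0},{"linear": [-72,0,0],"turn": 0},{"linear": [-76,0,0],"turn": 0},{"linear": [-80,0,0],"turn": 0}]}}

```text
t: 14.7
eef_pos: [511.5, 253.5, 146.3]
tcp_rot: [3.142, -0.0, 1.513]
ft_force: [0.3, 1.2, -0.9]
opening: 0.002
```

```bash
python3 - <<'E'
from h import *
rep();snap('scene','s5');rep()
p=cv2.imread('pics/s5.png')
cv2.imwrite('pics/s5c.png',cv2.resize(p[150:300,200:400],None,fx=4,fy=4,interpolation=cv2.INTER_CUBIC))
E
```

```text
t 14.7 fix [ -0.  239.4 146.3] yaw 1.5128 F [ 0.3  1.2 -0.9] op 0.00221719385291726
t 14.75 fix [ -0.  239.1 146.2] yaw 1.5127 F [ 0.8  0.2 -0.1] op 0.007055616009323674
```

View pics/s5c.png

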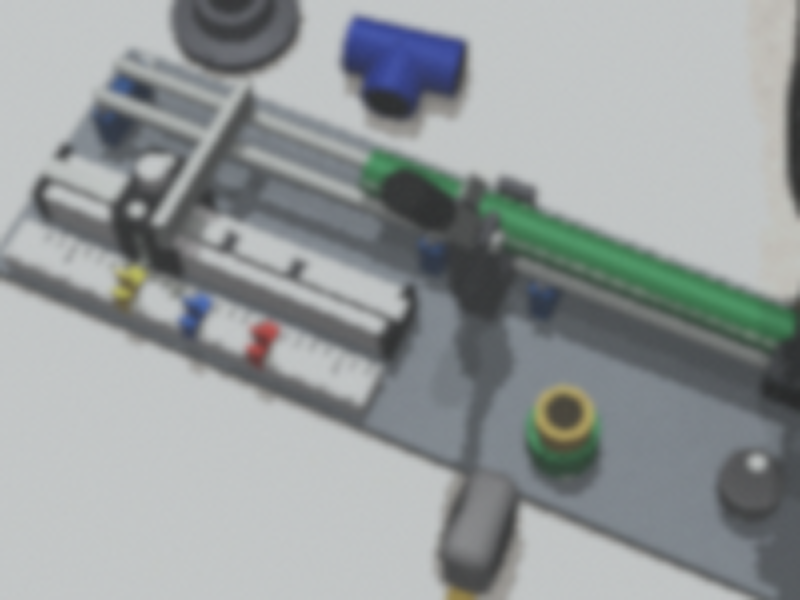

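The pipe is sliding straight through the cutter; its tip is at about (370,170) in the crop. I'll push on to within about 15 mm of the plate.

Call:
{"fn": "play_rows", "kwargs": {"targets": [{"linear": [-4,0,0],"turn": 0},{"linear": [-8,0,0],"turn": 0},{"linear": [-12,0,0],"turn": 0},{"linear": [-16,0,0],"turn": 0},{"linear": [-20,0,0],"turn": 0},{"linear": [-24,0,0],"turn": 0},{"linear": [-28,0,0],"turn": 0},{"linear": [-32,0,0],"turn": 0},{"linear": [-36,0,0],"turn": 0},{"linear": [-40,0,0],"turn": 0},{"linear": [-44,0,0],"turn": 0},{"linear": [-48,0,0],"turn": 0},{"linear": [-52,0,0],"turn": 0},{"linear": [-56,0,0],"turn": 0},{"linear": [-60,0,0],"turn": 0},{"linear": [-64,0,0],"turn": 0},{"linear": [-68,0,0],"turn": 0},{"linear": [-72,0,0],"turn": 0},{"linear": [-76,0,0],"turn": 0},{"linear": [-80,0,0],"turn": 0}]}}

```text
t: 17.25
eef_pos: [506.9, 173.6, 146.2]
tcp_rot: [3.142, -0.0, 1.513]
ft_force: [0.6, 2.1, 0.9]
opening: 0.005
```

```bash
python3 - <<'E'
from h import *
rep();p,_=snap('top','top6');snap('scene','s6')
p=cv2.imread('pics/top6.png')
cv2.imwrite('pics/t6c.png',cv2.resize(p[150:240,290:420],None,fx=6,fy=6,interpolation=cv2.INTER_CUBIC))
p=cv2.imread('pics/s6.png')
cv2.imwrite('pics/s6c.png',cv2.resize(p[150:300,200:400],None,fx=4,fy=4,interpolation=cv2.INTER_CUBIC))
E
```

```text
t 17.25 fix [  0.  159.4 146.2] yaw 1.5128 F [0.6 2.1 0.9] op 0.004574014869101233
```

View pics/t6c.png

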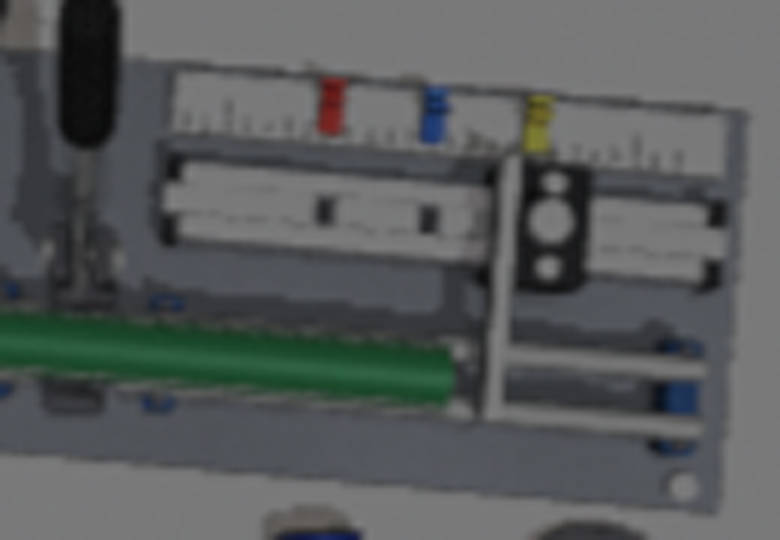

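View pics/s6c.png

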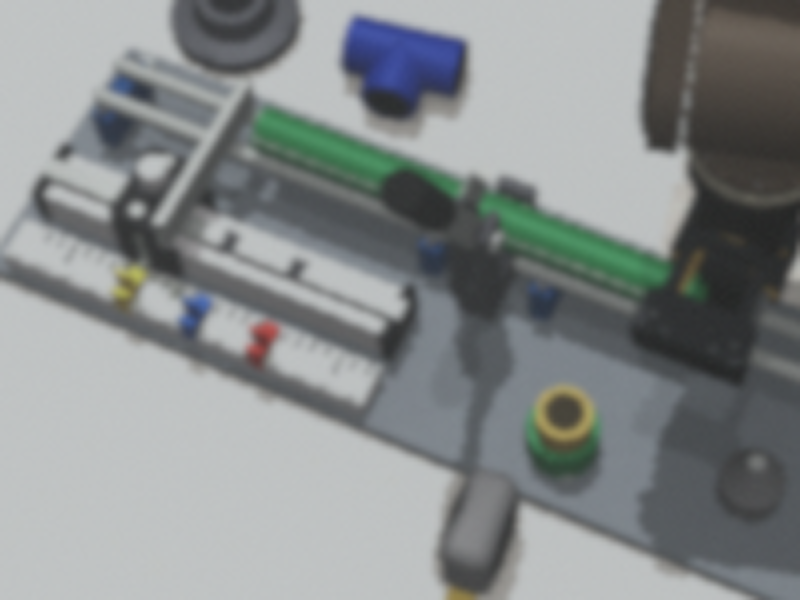

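The gap between the tip (456) and the plate (486) in the top crop is about 15 mm. I'll close it slowly, watching the force.

Call:
{"fn": "play_rows", "kwargs": {"targets": [{"linear": [-2,0,0],"turn": 0},{"linear": [-4,0,0],"turn": 0},{"linear": [-6,0,0],"turn": 0},{"linear": [-8,0,0],"turn": 0},{"linear": [-9,0,0],"turn": 0},{"linear": [-10,0,0],"turn": 0},{"linear": [-11,0,0],"turn": 0},{"linear": [-12,0,0],"turn": 0},{"linear": [-13,0,0],"turn": 0}]}}

```text
t: 18.48
eef_pos: [506.2, 160.9, 146.3]
tcp_rot: [3.141, -0.0, 1.513]
ft_force: [1.2, 0.4, -0.2]
opening: 0.002
```

Call:
{"fn": "play_rows", "kwargs": {"targets": [{"linear": [-0.5,0,0],"turn": 0},{"linear": [-1,0,0],"turn": 0}]}}

```text
t: 18.73
eef_pos: [506.1, 159.9, 146.3]
tcp_rot: [3.141, -0.0, 1.513]
ft_force: [-0.2, 1.1, 0.3]
opening: 0.005
```

Call:
{"fn": "play_rows", "kwargs": {"targets": [{"linear": [-0.5,0,0],"turn": 0},{"linear": [-1,0,0],"turn": 0}]}}

```text
t: 18.98
eef_pos: [506.0, 158.9, 146.3]
tcp_rot: [3.141, -0.0, 1.513]
ft_force: [1.3, 1.4, -0.4]
opening: 0.006
```

```bash
python3 - <<'E'
from h import *
rep();p,_=snap('top','top7')
p=cv2.imread('pics/top7.png')
cv2.imwrite('pics/t7c.png',cv2.resize(p[180:240,340:420],None,fx=10,fy=10,interpolation=cv2.INTER_CUBIC))
rep()
E
```

```text
t 18.975 fix [  0.  144.7 146.3] yaw 1.5128 F [ 1.3  1.4 -0.4] op 0.005806294417770599
t 19.025 fix [  0.  144.6 146.3] yaw 1.5129 F [0.5 1.8 0.4] op 0.0004595546732945186
```

View pics/t7c.png

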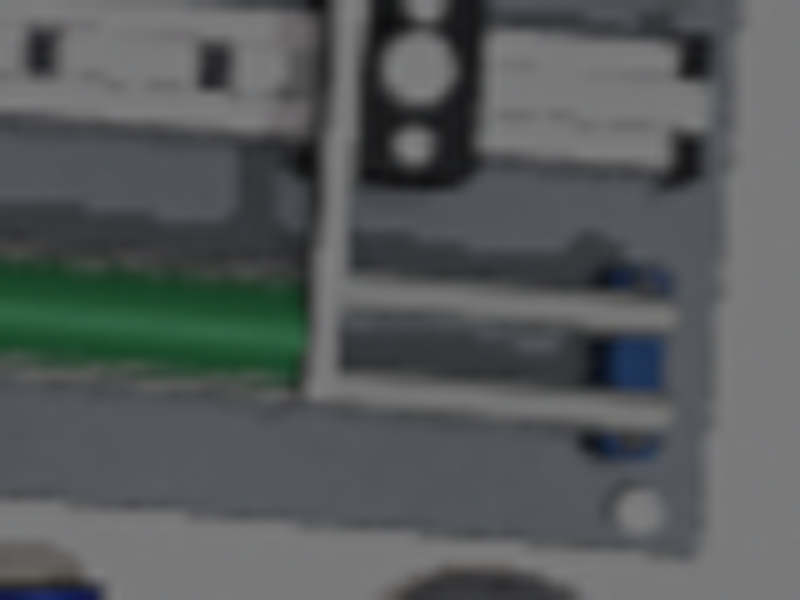

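Call:
{"fn": "play_rows", "kwargs": {"targets": [{"linear": [-0.5,0,0],"turn": 0},{"linear": [-1,0,0],"turn": 0}]}}

```text
t: 19.27
eef_pos: [506.0, 158.3, 146.3]
tcp_rot: [3.141, -0.001, 1.512]
ft_force: [0.3, 8.0, -0.3]
opening: 0.004
```

Call:
{"fn": "play_rows", "kwargs": {"targets": [{"linear": [-0.5,0,0],"turn": 0},{"linear": [-0.5,0,0],"turn": 0}]}}

```text
t: 19.52
eef_pos: [506.0, 158.0, 146.3]
tcp_rot: [3.141, -0.001, 1.513]
ft_force: [0.1, 8.7, -0.1]
opening: 0.005
```

Call:
{"fn": "play_rows", "kwargs": {"targets": [{"linear": [-0.5,0,0],"turn": 0},{"linear": [-0.5,0,0],"turn": 0}]}}

```text
t: 19.77
eef_pos: [506.0, 157.6, 146.3]
tcp_rot: [3.141, -0.001, 1.513]
ft_force: [0.3, 8.2, 0.0]
opening: 0.003
```

Contact came at about 8 N, below the roughly 10 N the notch holds. I'll retreat straight back and check.

Call:
{"fn": "play_rows", "kwargs": {"targets": [{"linear": [1,0,0],"turn": 0},{"linear": [3,0,0],"turn": 0},{"linear": [10,0,0],"turn": 0},{"linear": [30,0,0],"turn": 0},{"linear": [60,0,-20],"turn": 0},{"linear": [60,0,-60],"turn": 0},{"linear": [60,0,-60],"turn": 0}]}}

```text
t: 20.65
eef_pos: [509.9, 218.5, 208.6]
tcp_rot: [3.137, -0.002, 1.514]
ft_force: [0.5, 0.0, -0.7]
opening: 0.005
```

```bash
python3 - <<'E'
from h import *
rep();snap('top','top8');snap('scene','s8');rep()
p=cv2.imread('pics/top8.png')
cv2.imwrite('pics/t8c.png',cv2.resize(p[150:240,290:420],None,fx=6,fy=6,interpolation=cv2.INTER_CUBIC))
p=cv2.imread('pics/s8.png')
cv2.imwrite('pics/s8c.png',cv2.resize(p[150:250,200:330],None,fx=6,fy=6,interpolation=cv2.INTER_CUBIC))
E
```

```text
t 20.65 fix [  0.5 204.4 208.6] yaw 1.5141 F [ 0.5  0.  -0.7] op 0.005013244194164881
t 20.75 fix [ -0.3 203.4 206.1] yaw 1.5134 F [-0.2 -0.6  0.4] op 0.00524335270753923
```

View pics/t8c.png

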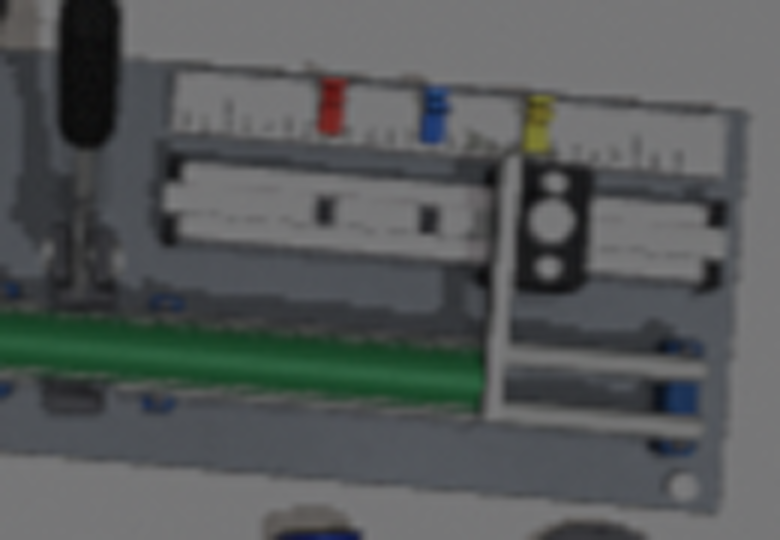

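View pics/s8c.png

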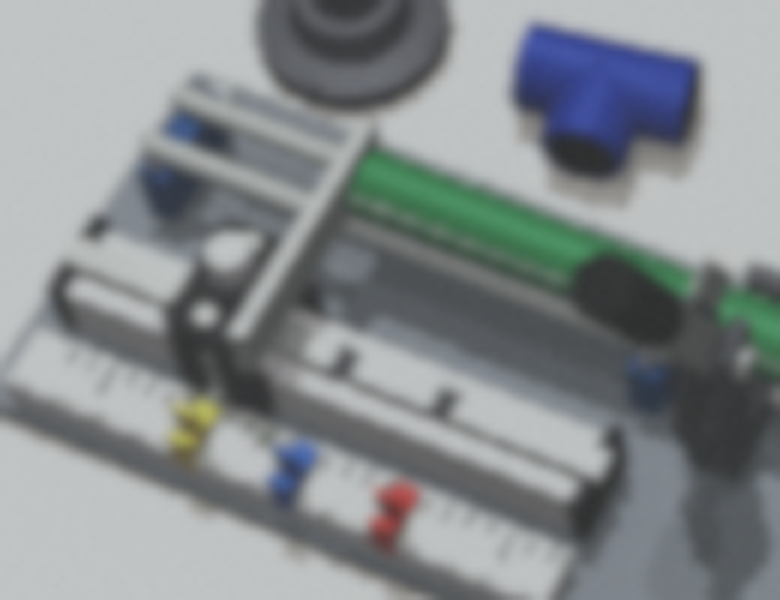

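The knob is still at (551,221), exactly as before the pipe push, and the pipe's end touches the plate at (486,380). I'll run a sub-pixel check of the stop, check that the bystanders haven't moved, then hand in.

```bash
python3 - <<'E'
from h import *
a=cv2.imread('pics/top6.png',0).astype(np.float32);b=cv2.imread('pics/top8.png',0).astype(np.float32)
print('stop shift px',cv2.phaseCorrelate(a[176:200,372:390],b[176:200,372:390]))
print('ref',cv2.phaseCorrelate(a[160:178,315:372],b[160:178,315:372]))
o=cv2.imread('pics/top0.png',0).astype(np.float32)
for n,(x,y) in dict(elbow=(215,237),tee=(344,250),adapter=(275,169),offcut=(202,162),reamer=(233,171),tape=(285,142),flange=(389,253)).items():
    T=o[y-12:y+12,x-12:x+12];m=cv2.matchTemplate(b[y-22:y+22,x-22:x+22],T,cv2.TM_CCOEFF_NORMED);_,v,_,l=cv2.minMaxLoc(m);print(n,round(v,2),l[0]-10,l[1]-10)
rep();env.job_done()
E
```

```text
stop shift px ((0.17053703706035606, 0.048537500187139315), 0.9861079355080923)
ref ((0.022181005526814346, -0.011226156209209748), 1.0044182468343663)
elbow 0.65 3 1
tee 1.0 0 0
adapter 1.0 0 0
offcut 0.75 0 0
reamer 0.41 -4 -1
tape 1.0 0 0
flange 1.0 0 0
t 20.75 fix [ -0.3 203.4 206.1] yaw 1.5134 F [-0.2 -0.6  0.4] op 0.00524335270753923
the job is handed in; nothing more can be done
```

I pushed the stop into the yellow clip's notch and slid the pipe up against its plate. I then backed the arm off and handed the job in at about 20.8 s; no verdict was reported.

- **Stop:** it clicked into the notch. In the wrist image, the knob was at y −208.9 mm and the clip's middle at −209.4 mm, and the knob had visibly sunk. After the pipe push, the stop sat at most about 0.5 mm from where it was before, and still looked level with the clip.
- **Pipe:** it slid at about 1–2 N. At the stop the force rose to about 8–9 N, below the 10 N or so needed to push the stop out of its notch. The last pictures show its end touching the plate with no visible gap. I did not measure its sideways position or height at the end.
- **Fittings and tools:** the tee, adapter, tape and flange matched their starting images exactly, and so did the offcut, but less clearly (score 0.75).
- **Unclear checks:** the image match was poor for the elbow (score 0.65, 3 px off) and the reamer (0.41, 4 px off). I think the arm's cover and shadow over them caused this. I felt no unexpected force, and the gripper's body stayed well above them, but I did not confirm those two separately.

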